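# Egg cup from behind the tall condiments

## Task

The blue egg cup stands in the back row of the condiment stand, behind two of the three tall things in front (oil bottle, black mill, white mill): the middle one and the end one on its own side. Stand those two upright on the round wooden trivet out of the way, lift the egg cup out and stand it in the middle of the white saucer, then put the two back upright, each down inside the very ring it came from. Leave the third tall thing and the garlic bulb where they are.

Things in the scene. Friction and masses are not known exactly. Their poses are not given: they have to be found in the camera images.
- stand: fixed beech board 141 x 243 mm, top 14 mm up, with five low steel rings (wall 3 mm, tops 28 mm up); a thing stands on the board in each. Origin: its centre, on the worktop; x to the back row (away from the robot, within 0.15 rad), y left. Front rings at x -25, y +76, 0, -76 mm, inner diameter 73 mm; back rings at x +32, y +38, -38 mm (each behind two front rings), inner diameter 58 mm
- oil_bottle: loose green glass oil bottle with a plain paper label and a black cap, 60 mm across, 235 mm high, 0.4 kg, in one of the three front rings. Shoulder from 128 mm up; cap 31 mm thick, 205 to 235 mm above its underside (hold it there from above). Origin at the centre of its underside, z up
- pepper_mill: loose black mill, 209 mm high, 0.24 kg, in one of the three front rings: foot 58 mm across, waist 40 mm, round head 60 mm across from 153 to 196 mm above its underside (hold it there from above), knob 15 mm thick on top. The head does not turn. Origin at the centre of its underside, z up
- salt_mill: loose white mill, same shape, size and weight as the black pepper mill, in one of the three front rings. Origin at the centre of its underside, z up
- egg_cup: loose dark blue glazed egg cup, 53 mm high, foot 40 mm across, bowl 49 mm across outside at the rim, 0.05 kg; in the left or right ring of the back row, behind the middle front thing and the one on its own side. Best held from above by the outside of its bowl. Origin at the centre of its underside, z up
- garlic_bulb: loose garlic bulb, 53 mm across and 53 mm high, in the other ring of the back row; it is to stay there. Origin at the centre of its underside
- trivet: fixed round wooden trivet, 171 mm across, its flat top 20 mm above the worktop; empty at the start, on the left or on the right in front of the stand. Room for two tall things side by side, 84 mm apart. Origin at its centre on the worktop
- saucer: fixed white china saucer, 120 mm across, rim 15 mm high, flat middle 70 mm across whose top lies 5 mm above the worktop; empty at the start, on the side where the trivet is not. Origin at its centre on the worktop

How it is judged:
On the way, in this order (a step that is already met when the one before it is completed fails the run):
1. the two tall things before the egg cup stand upright and released on the trivet, the egg cup and the third tall thing still in their rings (((horizontal distance between oil_bottle and trivet below 0.075 m and height (world z) of oil_bottle between 0.015 and 0.025 m and angle between oil_bottle's own z axis and vertical below 0.08 rad and contact force between the fingers and oil_bottle below 0.1 N and linear speed of oil_bottle below 0.02 m/s) or (distance of oil_bottle from where it was at the start of the episode below 0.013 m and horizontal distance between oil_bottle and egg_cup above 0.1 m)) and ((horizontal distance between pepper_mill and trivet below 0.075 m and height (world z) of pepper_mill between 0.015 and 0.025 m and angle between pepper_mill's own z axis and vertical below 0.08 rad and contact force between the fingers and pepper_mill below 0.1 N and linear speed of pepper_mill below 0.02 m/s) or (distance of pepper_mill from where it was at the start of the episode below 0.013 m and horizontal distance between pepper_mill and egg_cup above 0.1 m)) and ((horizontal distance between salt_mill and trivet below 0.075 m and height (world z) of salt_mill between 0.015 and 0.025 m and angle between salt_mill's own z axis and vertical below 0.08 rad and contact force between the fingers and salt_mill below 0.1 N and linear speed of salt_mill below 0.02 m/s) or (distance of salt_mill from where it was at the start of the episode below 0.013 m and horizontal distance between salt_mill and egg_cup above 0.1 m)) and distance of egg_cup from where it was at the start of the episode below 0.02 m), for 0.2 s.
2. the egg cup stands upright and released in the middle of the saucer while the two tall things still stand on the trivet (horizontal distance between egg_cup and saucer below 0.015 m and height (world z) of egg_cup between 0.002 and 0.009 m and angle between egg_cup's own z axis and vertical below 0.08 rad and contact force between the fingers and egg_cup below 0.1 N and linear speed of egg_cup below 0.02 m/s and (((horizontal distance between oil_bottle and trivet below 0.075 m and height (world z) of oil_bottle between 0.015 and 0.025 m and angle between oil_bottle's own z axis and vertical below 0.08 rad and contact force between the fingers and oil_bottle below 0.1 N and linear speed of oil_bottle below 0.02 m/s) and (horizontal distance between pepper_mill and trivet below 0.075 m and height (world z) of pepper_mill between 0.015 and 0.025 m and angle between pepper_mill's own z axis and vertical below 0.08 rad and contact force between the fingers and pepper_mill below 0.1 N and linear speed of pepper_mill below 0.02 m/s)) or ((horizontal distance between oil_bottle and trivet below 0.075 m and height (world z) of oil_bottle between 0.015 and 0.025 m and angle between oil_bottle's own z axis and vertical below 0.08 rad and contact force between the fingers and oil_bottle below 0.1 N and linear speed of oil_bottle below 0.02 m/s) and (horizontal distance between salt_mill and trivet below 0.075 m and height (world z) of salt_mill between 0.015 and 0.025 m and angle between salt_mill's own z axis and vertical below 0.08 rad and contact force between the fingers and salt_mill below 0.1 N and linear speed of salt_mill below 0.02 m/s)) or ((horizontal distance between pepper_mill and trivet below 0.075 m and height (world z) of pepper_mill between 0.015 and 0.025 m and angle between pepper_mill's own z axis and vertical below 0.08 rad and contact force between the fingers and pepper_mill below 0.1 N and linear speed of pepper_mill below 0.02 m/s) and (horizontal distance between salt_mill and trivet below 0.075 m and height (world z) of salt_mill between 0.015 and 0.025 m and angle between salt_mill's own z axis and vertical below 0.08 rad and contact force between the fingers and salt_mill below 0.1 N and linear speed of salt_mill below 0.02 m/s)))), for 0.2 s.
At the end, for the whole second after the job is handed in: Egg cup upright on the saucer, within 15 mm of its centre; oil bottle and both mills upright (within 0.05 rad), each within 13 mm of where it stood at the start, down inside its ring; garlic bulb within 13 mm of its place; all released and at rest (horizontal distance between egg_cup and saucer below 0.015 m and height (world z) of egg_cup between 0.002 and 0.009 m and angle between egg_cup's own z axis and vertical below 0.08 rad and contact force between the fingers and egg_cup below 0.1 N and linear speed of each of egg_cup, oil_bottle, pepper_mill, salt_mill below 0.02 m/s and distance of each of oil_bottle, pepper_mill, salt_mill, garlic_bulb from where it was at the start of the episode below 0.013 m and angle between each of oil_bottle, pepper_mill, salt_mill's own z axis and vertical below 0.05 rad and contact force between the fingers and oil_bottle below 0.1 N and contact force between the fingers and pepper_mill below 0.1 N and contact force between the fingers and salt_mill below 0.1 N); the robot touches nothing.
It fails at once if the tall thing that is not before the egg cup is taken out of its ring ((distance of egg_cup from where it was at the start of the episode below 0.02 m and distance of oil_bottle from where it was at the start of the episode between 0.02 and 0.04 m and y of egg_cup in the frame of stand above 0 m and y of oil_bottle in the frame of stand below -0.03 m) or (distance of egg_cup from where it was at the start of the episode below 0.02 m and distance of oil_bottle from where it was at the start of the episode between 0.02 and 0.04 m and y of egg_cup in the frame of stand below 0 m and y of oil_bottle in the frame of stand above 0.03 m) or (distance of egg_cup from where it was at the start of the episode below 0.02 m and distance of pepper_mill from where it was at the start of the episode between 0.02 and 0.04 m and y of egg_cup in the frame of stand above 0 m and y of pepper_mill in the frame of stand below -0.03 m) or (distance of egg_cup from where it was at the start of the episode below 0.02 m and distance of pepper_mill from where it was at the start of the episode between 0.02 and 0.04 m and y of egg_cup in the frame of stand below 0 m and y of pepper_mill in the frame of stand above 0.03 m) or (distance of egg_cup from where it was at the start of the episode below 0.02 m and distance of salt_mill from where it was at the start of the episode between 0.02 and 0.04 m and y of egg_cup in the frame of stand above 0 m and y of salt_mill in the frame of stand below -0.03 m) or (distance of egg_cup from where it was at the start of the episode below 0.02 m and distance of salt_mill from where it was at the start of the episode between 0.02 and 0.04 m and y of egg_cup in the frame of stand below 0 m and y of salt_mill in the frame of stand above 0.03 m)).
It fails at once if all three tall things are out of their rings at once (distance of each of oil_bottle, pepper_mill, salt_mill from where it was at the start of the episode above 0.025 m).
It fails at once if the garlic bulb is moved from its place (distance of garlic_bulb from where it was at the start of the episode above 0.02 m).
It fails at once if the bottle, a mill or the egg cup is tipped over (angle between any of oil_bottle, pepper_mill, salt_mill, egg_cup's own z axis and vertical above 0.6 rad).
It also fails if it takes over 109 s, if anything falls off the work surface, if the arm or the gripper's body presses on something with over 40 N, if the wrist force passes 120 N, or if a joint passes its speed limit or range.

## Robot

A 7-joint arm with a two-finger parallel gripper is mounted at the origin on a cart in front of the work surface, level with it; the furniture and walls round the work are solid. World frame = base frame: x ahead of the robot, y to its left, z up, the work surface at z = 0. Lengths are in m, angles in rad, forces in N, time in s.
With the tool pointing down it reaches from about 0.4 to 0.9 m from the base axis. Payload 5.5 kg.
Tool frame: the origin (TCP) lies at the very end of the fingers, on their centre line; the grasp point (between the pads) lies 19 mm behind it; z points along the fingers, y is the line along which they close (so a half turn about z gives the same grasp; the last joint's range is limited). The gripper opens to 92 mm and grips with 3 to 60 N. Pads are 19 mm wide; open, the fingers measure 130 mm over their backs; the gripper's body (75 mm by 190 mm) begins 47 mm behind the grasp point.
Start: joints at [-0.904, 0.501, -0.427, 1.55, 0.221, 1.138, -0.21], TCP at [0.255, 0.598, 0.227] pointing down, gripper open.
Joint ranges: [-2.88, 2.88], [-0.31, 2.03], [-1.54, 1.56], [0.2, 2.42], [-1.41, 4.55], [0.19, 2.02], [-2.57, 2.57]. Speed limits (rad/s): [2.57, 2.57, 3.14, 3.14, 3.14, 3.14, 3.14].

## Interface

Orientations are given as a unit quaternion [x, y, z, w].
In Python, from rig import robot, eyes gives the robot as it stands.
- The arm moves only by the tool apply_moves, never from a script. Its argument "deltas" is a list of rows, each a list of 7 numbers: the turn, a rotation vector about the tool's x, y, z in rad, then the shift along the tool's x, y, z in mm, then the closure, from 0 (fully open) to 1 (shut). A call has 1 to 10 rows; each row is the pose to reach, as a shift and turn from the pose commanded when the call began, along the tool's axes at that moment; what a row does not reach only later rows make up. A row lasts 1/10 s, in which the tool goes at most 50 mm and 8.59 degrees, less where a joint would pass 70% of its speed; a pose out of reach is approached as far as the arm can. A call with a gripper value outside its range is refused whole. The fingers move at their own pace and stop on an object; the grip force is fixed at half the most. Time passes only in rows, so rows that repeat a pose let the fingers close. It gives the time, the measured TCP pose, the force, the opening and the grip force at its end, in the units of the state.
- robot.observe(): the state, without advancing time (a new reading comes with each control period).
- eyes.snapshot(name): name is "side" or "top"; returns a dict with "frame" (480x640x3 uint8, red, green, blue), "camera_matrix" (3x3 intrinsics, pixels), "D" ([k1, k2, p1, p2, k3] as OpenCV has them; the pictures are not rectified), "eye" and "rotation" of the camera in the world. Camera axes: x right, y down, z forward; pixel columns grow to the right and rows downward; lengths in m; the calibration is good to about 2 mm. A picture is of the moment at which its call begins. There is no depth.
- robot.sign_off(): hands the job in; it is judged then, once.
The state is a dict: "time": time; "qpos": joint angles; "joint_velocities": joint speeds; "effort": joint torques, N m; "tcp_pos": TCP position; "orientation": TCP orientation; "contact_force": force on the tool from outside, world axes, zero at the start; "ft_torque": the same for the moment, N m; "grip_width": finger opening in m; "finger_force": force on a finger pad.
Only numpy, scipy, OpenCV 4.12 (cv2) and the standard library are available. Lean on these libraries where they do the work, as an engineer would, in place of code of your own. Each camera call takes 0.05 s, during which the arm holds its last target. There are 200 camera calls.

## Working session

There is one attempt and no reset: what is moved stays moved. The work goes in short steps, Python scripts to look and compute and a tool call to move; the robot and the scene stay as the last step left them, time stands still between calls to the robot, and variables do not carry over. Pictures are saved under pics/ and viewed, at most 14 in all, crops included, and the job is handed in when it is done.

Besides the shell and the picture viewer there is one more tool, called after "Emit:" by a JSON object that holds its "method" and its "body", one argument or row to a line. apply_moves: Moves the arm, as the interface text tells. Its arguments: {"type":"object","properties":{"deltas":{"type":"array"}},"required":["deltas"]}

```bash
mkdir -p pics; cat > h.py <<'E'
import numpy as np,cv2,pickle
from rig import robot,eyes
def snap(n,f):
    s=eyes.snapshot(n); cv2.imwrite(f'pics/{f}.png',s['frame'][:,:,::-1]); pickle.dump(s,open(f'pics/{f}.pkl','wb')); return s
def load(f): return pickle.load(open(f'pics/{f}.pkl','rb'))
def w(s,px,z):
    u=cv2.undistortPoints(np.array([[px]],float),np.array(s['camera_matrix'],float),np.array(s['D'],float))[0,0]
    d=np.array(s['rotation'])@[u[0],u[1],1]; e=np.array(s['eye']); return e+d*(z-e[2])/d[2]
def proj(s,P):
    R=np.array(s['rotation']).T; r,_=cv2.Rodrigues(R); t=-R@np.array(s['eye'])
    return cv2.projectPoints(np.array(P,float).reshape(-1,1,3),r,t,np.array(s['camera_matrix'],float),np.array(s['D'],float))[0][:,0]
E
python3 - <<'E'
from h import *
for n in('top','side'):
    s=snap(n,n+'0'); print(n,s['eye'],s['rotation'],s['camera_matrix'],s['D'])
print(robot.observe())
E
```

```text
top [ 0.00456121 -0.0801499   0.74666259] [ 0.75100548 -0.57133146  0.20232946 -0.26198076] [[575.09123511   0.         319.12271756]
 [  0.         575.09123511 247.66558878]
 [  0.           0.           1.        ]] [-0.15496129  0.          0.          0.          0.        ]
side [-0.19082777  0.42150253  0.6497528 ] [-0.45943229  0.7575741  -0.39384691  0.24472038] [[624.75735288   0.         314.79151901]
 [  0.         624.75735288 242.36487535]
 [  0.           0.           1.        ]] [-0.19222316  0.          0.          0.          0.        ]
{'time': 0.1, 'qpos': array([-0.90380016,  0.50180441, -0.42678502,  1.55133983,  0.22082195,
        1.13829759, -0.21029921]), 'joint_velocities': array([-0.00088346, -0.00146052, -0.00055136, -0.00240512,  0.00076848,
       -0.00096239,  0.00183032]), 'effort': array([-1.09203398e-02, -5.67877543e+01, -5.83861738e+00, -2.79915476e+01,
       -6.90158433e-02,  2.40364100e-02,  6.16822467e-05]), 'tcp_pos': array([0.25519756, 0.59711911, 0.22575087]), 'orientation': array([ 2.00510766e-01,  9.79691089e-01, -8.73359007e-04, -2.01961576e-04]), 'contact_force': array([ 0.3029614 , -0.86938429, -0.52944441]), 'ft_torque': array([ 0.02872095, -0.01313003, -0.04394152]), 'finger_force': 0.0, 'grip_width': 0.09193303869801905}
```

View pics/top0.png

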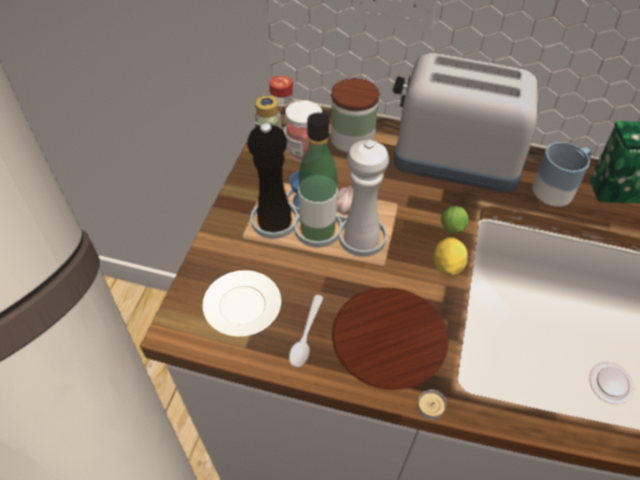

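View pics/side0.png

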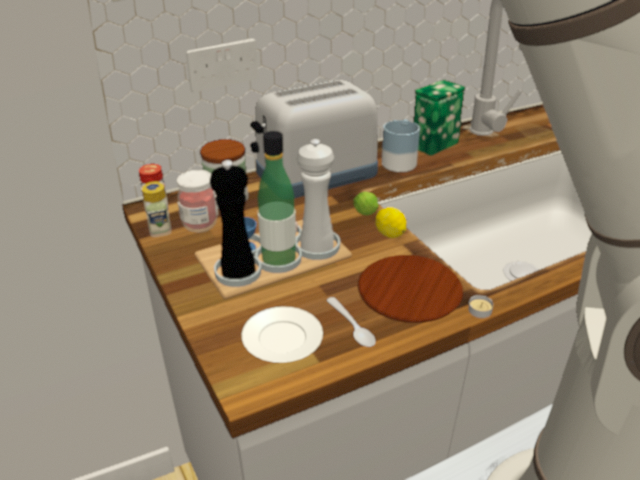

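The egg cup (top view about 298,187) is on the left, behind the black mill (left) and the bottle (middle). The white mill stays. The trivet is on the right at about (390,338), and the saucer on the left at about (242,302). Next I'll enlarge both views.

```bash
python3 - <<'E'
t=open('h.py').read()
t=t.replace("def w(","from scipy.spatial.transform import Rotation as Ro\ndef RM(s): return Ro.from_quat(s['rotation']).as_matrix()\ndef w(").replace("np.array(s['rotation'])@","RM(s)@").replace("np.array(s['rotation']).T","RM(s).T")
open('h.py','w').write(t)
from h import *
s=load('top0');im=s['frame'][:,:,::-1]
cv2.imwrite('pics/a.png',cv2.resize(im[100:270,230:410],None,fx=3.5,fy=3.5,interpolation=2)[:600])
s2=load('side0');im=s2['frame'][:,:,::-1]
cv2.imwrite('pics/b.png',cv2.resize(im[125:295,190:355],None,fx=3.5,fy=3.5,interpolation=2)[:600])
print('trivet',[w(s,p,.02)[:2] for p in [(333,336),(447,338),(390,289),(390,388)]], w(s2,(411,287),.02))
print('saucer',w(s,(242,302),.01),w(s2,(282,334),.01))
print(w(s,(386,262),.014),w(s,(246,236),.014),w(s,(397,195),.014))
E
```

```text
trivet [array([0.41361373, 0.00815996]), array([ 0.45371856, -0.15288826]), array([ 0.51682432, -0.05552996]), array([ 0.35492749, -0.08775729])] [ 0.43410958 -0.06829038  0.02      ]
saucer [0.43930813 0.15838361 0.01      ] [0.4415684  0.15696862 0.01      ]
[ 0.5710291  -0.03901141  0.014     ] [0.56185931 0.19574942 0.014     ] [ 0.72273616 -0.02896588  0.014     ]
```

View pics/a.png

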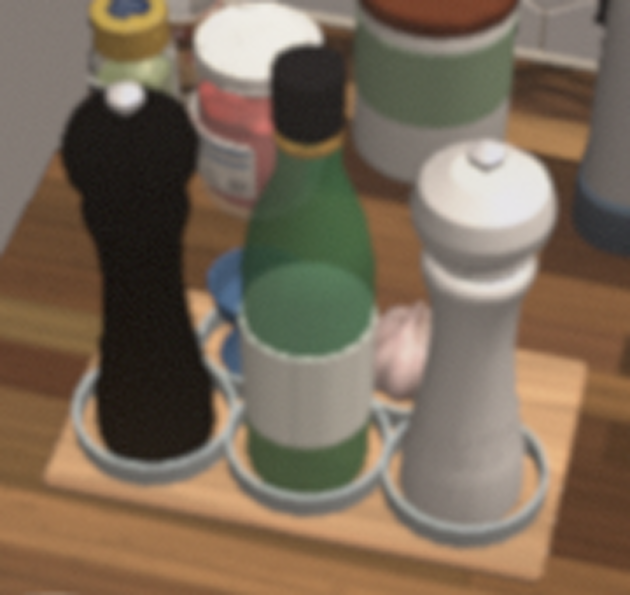

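View pics/b.png

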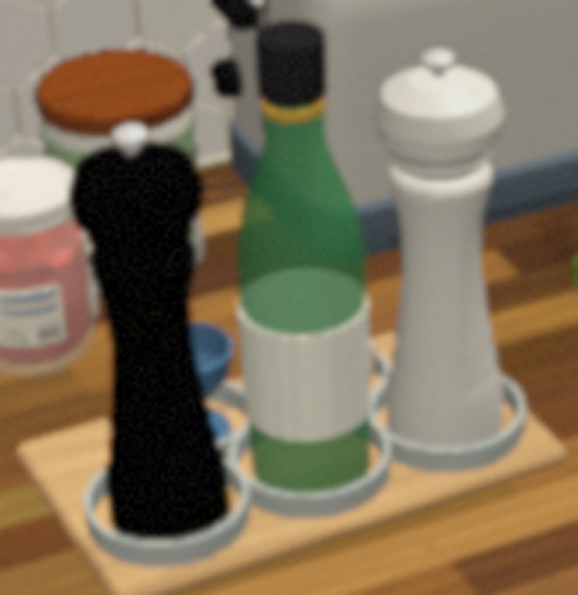

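```bash
python3 - <<'E'
from h import *
from scipy.optimize import least_squares
a=load('top0');b=load('side0')
A=lambda p:np.array(p)/3.5+[230,100]; B=lambda p:np.array(p)/3.5+[190,125]
c={'a':[(-70.5,121.5,47,480),(-70.5,-121.5,540,577),(70.5,-121.5,587,363)],'b':[(70.5,121.5,18,450),(-70.5,121.5,114,580),(-70.5,-121.5,565,452)]}
def T(q,x,y,z): C,S=np.cos(q[2]),np.sin(q[2]); return [q[0]+C*x-S*y,q[1]+S*x+C*y,z]
def res(q):
    r=[]
    for s,F,k in((a,A,'a'),(b,B,'b')):
        for x,y,u,v in c[k]: r+=list(proj(s,T(q,x/1e3,y/1e3,.014))[0]-F((u,v)))
    th=np.linspace(0,6.28,73)
    for y,l,rr,bl,br in((76,73,240,86,252),(0,226,393,225,392),(-76,383,548,None,526)):
        P=[T(q,-.025+.0395*np.cos(t),y/1e3+.0395*np.sin(t),.028) for t in th]
        for s,F,L,R in((a,A,l,rr),(b,B,bl,br)):
            p=proj(s,P)
            if L: r.append(p[:,0].min()-F((L,0))[0])
            r.append(p[:,0].max()-F((R,0))[0])
    return np.array(r)
f=least_squares(res,[.64,.07,0],x_scale=[.01,.01,.05],loss='soft_l1'); print(f.x,np.round(f.fun,1))
q=f.x
for n,x,y in(('L',-25,76),('M',-25,0),('R',-25,-76),('BL',32,38)): print(n,np.round(T(q,x/1e3,y/1e3,0),4))
for n,pa,pb,z in(('black',(125,92),(130,130),.223),('cap',(308,62),(291,38),.249),('white',(488,148),(438,55),.223)):
    print(n,w(a,A(pa),z),w(b,B(pb),z))
print('garlic a',w(a,A((400,350)),.04),'egg b rim right',w(b,B((232,345)),.067),'egg a rim left',w(a,A((207,272)),.067))
print('cup foot right b',w(b,B((232,425)),.014))
E
```

```text
[0.63343978 0.08474221 0.01499096] [-2.9 -2.   0.2 -0.   1.3 -1.2 -0.8 -2.4  0.6  5.4  2.3 -0.8 -0.1 -0.8
 -0.4 -0.4 -0.3 -0.3  1.7  0.2 -0.5  0.6  0.5]
L [0.6073 0.1604 0.    ]
M [0.6084 0.0844 0.    ]
R [0.6096 0.0084 0.    ]
BL [0.6649 0.1232 0.    ]
black [0.60106354 0.15996637 0.223     ] [0.60501808 0.16231607 0.223     ]
cap [0.60783056 0.08508307 0.249     ] [0.60409992 0.08647569 0.249     ]
white [0.60701187 0.01126171 0.223     ] [0.60731071 0.01384121 0.223     ]
garlic a [0.66128281 0.05315191 0.04      ] egg b rim right [0.65571484 0.10406782 0.067     ] egg a rim left [0.66129784 0.14962076 0.067     ]
cup foot right b [0.66387333 0.10418913 0.014     ]
```

```bash
cat >> h.py <<'E'
def go(p,yaw):  # rotvec & shift (mm), tool frame, to pointing-down pose with tool y at yaw from world x
    o=robot.observe(); R=Ro.from_quat(o['orientation']).as_matrix(); y=np.array([np.cos(yaw),np.sin(yaw),0]);z=np.array([0,0,-1.]);x=np.cross(y,z)
    D=R.T@np.c_[x,y,z]
    print('rot',Ro.from_matrix(D).as_rotvec().round(3),'shift',(R.T@(np.array(p)-o['tcp_pos'])*1e3).round(1))
E
python3 - <<'E'
from h import *
a=load('top0');b=load('side0')
for n,s,p,z in(('pinkbase front',b,(198,228),0),('pinklid front edge a',a,(303,122),.1),('pinklid b',b,(197,192),.1),('spicebase',b,(158,234),0),('yellowcap b',b,(153,185),.1),('brownlid front b',b,(224,162),.13),('toaster base',b,(290,190),0),('toaster base a',a,(400,150),.0)): print(n,w(s,p,z).round(3))
go([.606,.0855,.32],0.015); print(robot.observe()['qpos'].round(2))
E
```

```text
pinkbase front [0.792 0.172 0.   ]
pinklid front edge a [0.77  0.157 0.1  ]
pinklid b [0.753 0.175 0.1  ]
spicebase [0.808 0.247 0.   ]
yellowcap b [0.817 0.239 0.1  ]
brownlid front b [0.782 0.111 0.13 ]
toaster base [ 0.839 -0.044  0.   ]
toaster base a [ 0.858 -0.012  0.   ]
rot [-2.000e-03  1.000e-03  1.152e+00] shift [-523.6 -332.8  -93.7]
[-0.9   0.5  -0.43  1.55  0.22  1.14 -0.21]
```

Emit:
{"method": "apply_moves", "body": {
  "deltas": [
    [0,0,0.08,-37,-24,-25,0],
    [0,0,0.16,-75,-48,-50,0],
    [0,0,0.25,-112,-71,-75,0],
    [0,0,0.33,-150,-95,-94,0],
    [0,0,0.41,-187,-119,-94,0],
    [0,0,0.49,-224,-143,-94,0.2],
    [0,0,0.58,-262,-166,-94,0.3],
    [0,0,0.66,-299,-190,-94,0.3],
    [0,0,0.74,-337,-214,-94,0.3],
    [0,0,0.82,-374,-238,-94,0.3]
  ]
}}

```text
time: 1.1
tcp_pos: [0.5064, 0.2301, 0.3205]
orientation: [0.576, 0.818, -0.0, -0.0]
contact_force: [0.6, 0.7, 0.8]
grip_width: 0.0647
finger_force: 0.0
```

```bash
python3 -c "
from h import *
o=robot.observe();print(o['tcp_pos'],o['qpos'].round(2),o['time'],o['grip_width']);go([.606,.0855,.3],0.015)"
```

```text
[0.50636789 0.23008939 0.32048996] [-0.37  0.23 -0.13  1.68  0.03  1.24 -0.16] 1.1 0.06474084700467002
rot [-0.     0.     0.329] shift [-169.7   45.1   20.5]
```

Emit:
{"method": "apply_moves", "body": {
  "deltas": [
    [0,0,0.06,-30,8,0,0.3],
    [0,0,0.12,-62,16,0,0.3],
    [0,0,0.18,-94,25,0,0.3],
    [0,0,0.24,-125,33,5,0.3],
    [0,0,0.3,-155,41,10,0.3],
    [0,0,0.33,-170,45,20,0.3],
    [0,0,0.33,-170,45,20,0.3]
  ]
}}

```text
time: 1.8
tcp_pos: [0.6058, 0.0844, 0.2982]
orientation: [0.703, 0.712, -0.002, -0.001]
contact_force: [0.0, 0.2, -0.6]
grip_width: 0.0641
finger_force: 0.0
```

```bash
python3 -c "
from h import *
o=robot.observe();print(o['tcp_pos'],o['qpos'].round(2),o['time'],o['grip_width']);go([.606,.0855,.222],0.015)
snap('top','t1');s=snap('side','s1')
i=np.hstack([cv2.imread('pics/t1.png')[60:260,220:420],cv2.imread('pics/s1.png')[60:260,170:370]]);cv2.imwrite('pics/c.png',cv2.resize(i,None,fx=2,fy=2))"
```

```text
[0.60576063 0.08440419 0.29818298] [-0.2   0.34  0.02  1.58 -0.    1.23 -0.17] 1.8 0.06413043798007058
rot [-0.004  0.002 -0.003] shift [ 1.2  0.5 76.2]
```

View pics/c.png

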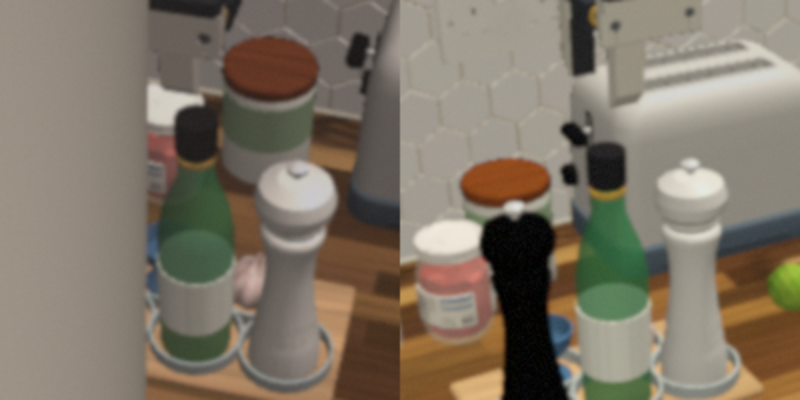

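The bottle cap is straddled by the fingers at (605,165) in the right half of the crop, so I'll go down and grip.

Emit:
{"method": "apply_moves", "body": {
  "deltas": [
    [0,0,0,1,0,20,0.3],
    [0,0,0,1,0,40,0.3],
    [0,0,0,1,0,60,0.3],
    [0,0,0,1,0,75,0.3],
    [0,0,0,1,0,75,0.3],
    [0,0,0,1,0,75,1],
    [0,0,0,1,0,75,1],
    [0,0,0,1,0,75,1],
    [0,0,0,1,0,75,1],
    [0,0,0,1,0,75,1]
  ]
}}

```text
time: 2.9
tcp_pos: [0.6065, 0.0883, 0.2264]
orientation: [0.701, 0.713, 0.001, 0.0]
contact_force: [0.5, -0.7, 0.3]
grip_width: 0.0301
finger_force: 30.0
```

Emit:
{"method": "apply_moves", "body": {
  "deltas": [
    [0,0,0,0,0,-10,1],
    [0,0,0,0,0,-25,1],
    [0,0,0,0,0,-45,1],
    [0,0,0,0,0,-65,1],
    [0,0,0,0,-10,-75,1],
    [0,0,0,0,-30,-80,1],
    [0,0,0,0,-55,-80,1],
    [0,0,0,0,-80,-80,1],
    [0,0,0,-5,-105,-80,1],
    [0,0,0,-20,-125,-80,1]
  ]
}}

```text
time: 3.9
tcp_pos: [0.4785, 0.0678, 0.3057]
orientation: [0.7, 0.714, -0.0, -0.001]
contact_force: [0.6, 0.3, -4.0]
grip_width: 0.0303
finger_force: 30.0
```

```bash
python3 -c "
from h import *
o=robot.observe();print(o['tcp_pos'],o['qpos'].round(2),o['time'],o['grip_width']);go([.434,-.1135,.2384],0.015)"
```

```text
[0.47849017 0.06782656 0.30566789] [-0.2   0.1   0.01  1.87 -0.    1.18 -0.17] 3.9 0.030300889401520675
rot [-0.001 -0.001  0.005] shift [-180.5  -48.    67.1]
```

Emit:
{"method": "apply_moves", "body": {
  "deltas": [
    [0,0,0,-15,-12,0,1],
    [0,0,0,-40,-24,0,1],
    [0,0,0,-65,-36,0,1],
    [0,0,0,-90,-44,0,1],
    [0,0,0,-115,-48,0,1],
    [0,0,0,-140,-48,0,1],
    [0,0,0,-160,-48,10,1],
    [0,0,0,-175,-48,25,1],
    [0,0,0,-180,-48,45,1],
    [0,0,0,-180,-48,60,1]
  ]
}}

```text
time: 4.9
tcp_pos: [0.4354, -0.1164, 0.245]
orientation: [0.702, 0.712, -0.0, -0.0]
contact_force: [-0.1, 0.8, -5.3]
grip_width: 0.0305
finger_force: 30.0
```

Emit:
{"method": "apply_moves", "body": {
  "deltas": [
    [0,0,0,0,0,3,1],
    [0,0,0,0,0,5,1],
    [0,0,0,0,0,7,1],
    [0,0,0,0,0,9,1]
  ]
}}

```text
time: 5.3
tcp_pos: [0.437, -0.1146, 0.2375]
orientation: [0.701, 0.713, 0.001, 0.001]
contact_force: [-0.1, 0.2, -4.4]
grip_width: 0.0303
finger_force: 30.0
```

```bash
python3 -c "
from h import *
o=robot.observe();print(o['tcp_pos'],o['contact_force'],o['qpos'].round(2),o['time'],o['grip_width']);go([.434,-.1135,.2324],0.015)
snap('top','t2');s=snap('side','s2')
i=np.hstack([cv2.imread('pics/t2.png')[180:420,280:480],cv2.imread('pics/s2.png')[120:360,320:520]]);cv2.imwrite('pics/d.png',cv2.resize(i,None,fx=2,fy=2))"
```

```text
[ 0.43700569 -0.11455953  0.23745763] [-0.06827975  0.24149    -4.35844748] [ 0.02  0.1   0.19  2.03 -0.02  1.01  0.24] 5.3 0.03030333545198613
rot [0.002 0.    0.002] shift [ 1.1 -3.   5.1]
```

View pics/d.png

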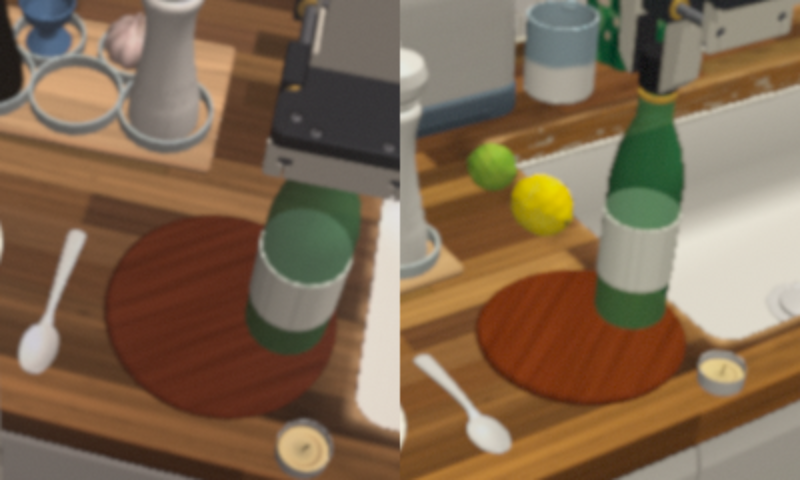

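The bottle hangs about 5 mm over the right part of the trivet, clear of its edge. I'll lower it to contact.

Emit:
{"method": "apply_moves", "body": {
  "deltas": [
    [0,0,0,0,0,2,1],
    [0,0,0,0,0,3,1],
    [0,0,0,0,0,4,1],
    [0,0,0,0,0,5,1],
    [0,0,0,0,0,5,1],
    [0,0,0,0,0,5,1]
  ]
}}

```text
time: 6.0
tcp_pos: [0.4369, -0.1147, 0.2324]
orientation: [0.701, 0.713, 0.0, 0.001]
contact_force: [0.1, 0.2, 3.3]
grip_width: 0.0306
finger_force: 30.0
```

Emit:
{"method": "apply_moves", "body": {
  "deltas": [
    [0,0,0,0,0,0,0.8],
    [0,0,0,0,0,0,0.5],
    [0,0,0,0,0,0,0.3],
    [0,0,0,0,0,0,0.3],
    [0,0,0,0,0,-15,0.3],
    [0,0,0,0,0,-40,0.2],
    [0,0,0,0,0,-75,0],
    [0,0,0,30,20,-90,0],
    [0,0,0,70,45,-90,0],
    [0,0,0,110,70,-90,0]
  ]
}}

```text
time: 7.0
tcp_pos: [0.5055, -0.0025, 0.3227]
orientation: [0.702, 0.712, 0.001, 0.001]
contact_force: [0.9, -0.8, 0.3]
grip_width: 0.091
finger_force: 0.0
```

```bash
python3 -c "
from h import *
o=robot.observe();print(o['tcp_pos'],o['qpos'].round(2),o['time'],o['grip_width']);go([.605,.161,.28],0.015)
snap('top','t3');s=snap('side','s3')
i=np.hstack([cv2.imread('pics/t3.png')[180:420,280:480],cv2.imread('pics/s3.png')[120:360,320:520]]);cv2.imwrite('pics/e.png',cv2.resize(i,None,fx=2,fy=2))"
```

```text
[ 0.50551697 -0.00254181  0.32273206] [-0.12  0.12  0.08  1.8  -0.01  1.22 -0.02] 7.0 0.09103539016125677
rot [ 0.002 -0.    -0.   ] shift [162.  101.8  43. ]
```

View pics/e.png

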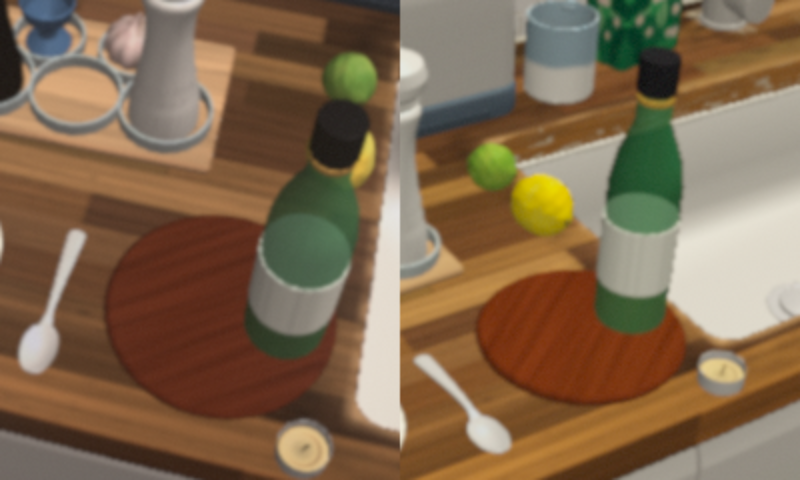

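The bottle stands upright on the trivet. Next is the black mill.

Emit:
{"method": "apply_moves", "body": {
  "deltas": [
    [0,0,0,30,19,0,0],
    [0,0,0,70,44,0,0],
    [0,0,0,110,69,0,0],
    [0,0,0,145,91,0,0],
    [0,0,0,162,102,15,0],
    [0,0,0,162,102,43,0],
    [0,0,0,162,102,43,0],
    [0,0,0,162,102,43,0]
  ]
}}

```text
time: 7.9
tcp_pos: [0.6032, 0.1593, 0.2782]
orientation: [0.701, 0.713, -0.001, -0.0]
contact_force: [0.4, 0.5, 0.4]
grip_width: 0.0917
finger_force: 0.0
```

```bash
python3 -c "
from h import *
o=robot.observe();print(o['tcp_pos'],o['qpos'].round(2),o['time'],o['grip_width']);go([.605,.161,.171],0.015)
snap('side','s4')
i=cv2.imread('pics/s4.png')[60:300,130:430];cv2.imwrite('pics/f.png',cv2.resize(i,None,fx=2,fy=2))"
```

```text
[0.60316493 0.15929901 0.27820801] [-0.3   0.38 -0.    1.57  0.    1.19 -0.29] 7.9 0.09170643221160082
rot [-0.002  0.001  0.001] shift [  1.8   2.1 107.2]
```

View pics/f.png

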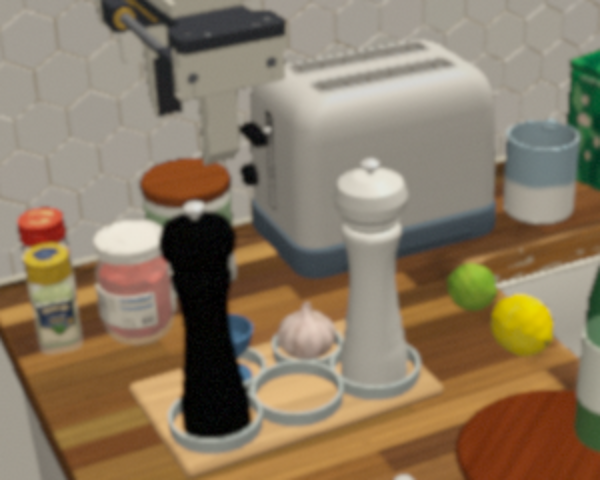

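The fingers at (167,90) and (222,150) straddle the black mill's knob at (194,208). I'll go down and grip.

Emit:
{"method": "apply_moves", "body": {
  "deltas": [
    [0,0,0,1,1,25,0],
    [0,0,0,1,1,50,0],
    [0,0,0,1,1,75,0],
    [0,0,0,1,1,95,0],
    [0,0,0,1,1,107,0],
    [0,0,0,1,1,107,0],
    [0,0,0,1,1,107,1],
    [0,0,0,1,1,107,1],
    [0,0,0,1,1,107,1],
    [0,0,0,1,1,107,1]
  ]
}}

```text
time: 8.95
tcp_pos: [0.6051, 0.1615, 0.1726]
orientation: [0.701, 0.713, 0.001, 0.0]
contact_force: [-0.3, 0.3, -1.0]
grip_width: 0.0646
finger_force: 0.0
```

```bash
python3 -c "
from h import *
o=robot.observe();print(o['tcp_pos'],o['contact_force'],o['finger_force'],o['grip_width'],o['time'])"
```

```text
[0.60511588 0.16153898 0.17261035] [-0.33223645  0.25161323 -0.98830931] 0.0 0.06457677177243748 8.95
```

Still closing; I'll finish the grip and then lift.

Emit:
{"method": "apply_moves", "body": {
  "deltas": [
    [0,0,0,0,0,0,1],
    [0,0,0,0,0,0,1],
    [0,0,0,0,0,0,1]
  ]
}}

```text
time: 9.25
tcp_pos: [0.6052, 0.1615, 0.1723]
orientation: [0.701, 0.713, 0.001, 0.0]
contact_force: [0.1, -0.2, 3.4]
grip_width: 0.0562
finger_force: 30.0
```

Emit:
{"method": "apply_moves", "body": {
  "deltas": [
    [0,0,0,0,0,-10,1],
    [0,0,0,0,0,-25,1],
    [0,0,0,0,0,-45,1],
    [0,0,0,0,0,-65,1],
    [0,0,0,0,-10,-75,1],
    [0,0,0,0,-30,-80,1],
    [0,0,0,0,-55,-80,1],
    [0,0,0,0,-80,-80,1],
    [0,0,0,0,-105,-80,1],
    [0,0,0,-15,-125,-80,1]
  ]
}}

```text
time: 10.25
tcp_pos: [0.4771, 0.1463, 0.2518]
orientation: [0.7, 0.714, 0.0, -0.001]
contact_force: [0.2, 0.3, -2.0]
grip_width: 0.0562
finger_force: 30.0
```

```bash
python3 -c "
from h import *
o=robot.observe();print(o['tcp_pos'],o['contact_force'],o['finger_force'],o['grip_width'],o['time']);go([.434,-.028,.190],.015)"
```

```text
[0.47711922 0.1462776  0.25179452] [ 0.21439065  0.28455854 -2.01674306] 30.000103935599327 0.05619214730506944 10.25
rot [-0.001 -0.001  0.006] shift [-173.4  -46.7   61.6]
```

Emit:
{"method": "apply_moves", "body": {
  "deltas": [
    [0,0,0,-15,-12,0,1],
    [0,0,0,-40,-24,0,1],
    [0,0,0,-65,-36,0,1],
    [0,0,0,-90,-44,0,1],
    [0,0,0,-115,-47,0,1],
    [0,0,0,-140,-47,10,1],
    [0,0,0,-160,-47,20,1],
    [0,0,0,-172,-47,40,1],
    [0,0,0,-173,-47,55,1],
    [0,0,0,-173,-47,61,1]
  ]
}}

```text
time: 11.25
tcp_pos: [0.4339, -0.0298, 0.1896]
orientation: [0.701, 0.713, -0.001, -0.001]
contact_force: [-0.4, 0.3, -4.0]
grip_width: 0.0565
finger_force: 30.0
```

Emit:
{"method": "apply_moves", "body": {
  "deltas": [
    [0,0,0,0,0,2,1],
    [0,0,0,0,0,4,1],
    [0,0,0,0,0,4,1]
  ]
}}

```text
time: 11.55
tcp_pos: [0.4362, -0.0291, 0.1872]
orientation: [0.701, 0.713, 0.0, 0.0]
contact_force: [-0.7, 1.1, -2.3]
grip_width: 0.0563
finger_force: 30.0
```

```bash
python3 -c "
from h import *
o=robot.observe();print(o['tcp_pos'],o['contact_force'],o['finger_force'],o['grip_width'],o['time']);go([.434,-.028,.178],.015)
snap('top','t5');snap('side','s5')
i=np.hstack([cv2.imread('pics/t5.png')[180:420,280:480],cv2.imread('pics/s5.png')[120:360,320:520]]);cv2.imwrite('pics/g.png',cv2.resize(i,None,fx=2,fy=2))"
```

```text
[ 0.43619859 -0.02910169  0.1871872 ] [-0.70894992  1.08412396 -2.27918252] 29.99959498643875 0.056263553569396725 11.55
rot [ 0.001 -0.     0.003] shift [ 1.1 -2.2  9.2]
```

View pics/g.png

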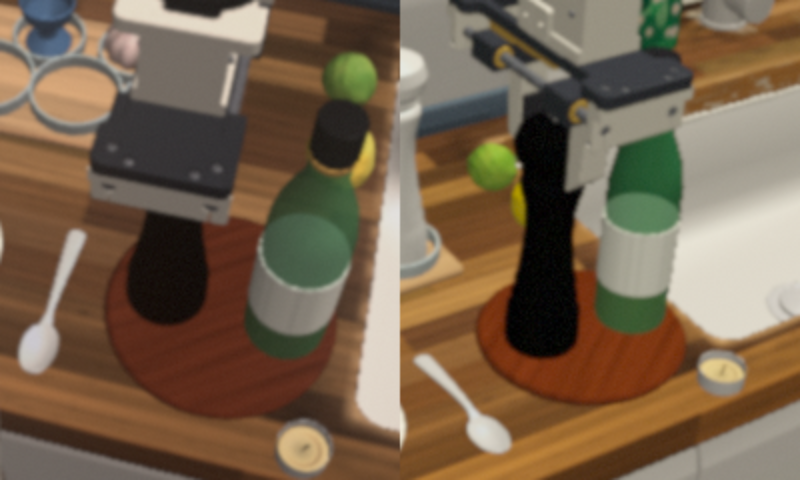

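The mill is vertical over the left part of the trivet, clear of the bottle. I'll lower it about 9 mm.

Emit:
{"method": "apply_moves", "body": {
  "deltas": [
    [0,0,0,0,0,3,1],
    [0,0,0,0,0,5,1],
    [0,0,0,0,0,7,1],
    [0,0,0,0,0,8,1],
    [0,0,0,0,0,9,1],
    [0,0,0,0,0,9,1],
    [0,0,0,0,0,9,1]
  ]
}}

```text
time: 12.35
tcp_pos: [0.4362, -0.0294, 0.1783]
orientation: [0.701, 0.713, 0.0, 0.0]
contact_force: [-1.6, -0.0, 5.1]
grip_width: 0.0567
finger_force: 30.0
```

Emit:
{"method": "apply_moves", "body": {
  "deltas": [
    [0,0,0,0,0,0,0.5],
    [0,0,0,0,0,0,0],
    [0,0,0,0,0,0,0],
    [0,0,0,0,0,0,0],
    [0,0,0,0,0,-10,0],
    [0,0,0,0,0,-30,0],
    [0,0,0,0,0,-60,0],
    [0,0,0,0,0,-90,0],
    [0,0,0,40,50,-110,0],
    [0,0,0,80,95,-110,0]
  ]
}}

```text
time: 13.35
tcp_pos: [0.5121, 0.0337, 0.29]
orientation: [0.702, 0.712, 0.003, 0.002]
contact_force: [1.0, -0.7, 1.1]
grip_width: 0.092
finger_force: 0.0
```

```bash
python3 -c "
from h import *
o=robot.observe();print(o['tcp_pos'],o['time']);go([.664,.1235,.16],-.2)
snap('top','t6');snap('side','s6')
i=np.hstack([cv2.imread('pics/t6.png')[130:430,200:450],cv2.imread('pics/s6.png')[120:420,190:480]]);cv2.imwrite('pics/i.png',cv2.resize(i,None,fx=1.45,fy=1.45,interpolation=2))"
```

```text
[0.51208652 0.03370819 0.29004463] 13.35
rot [ 0.006 -0.001  0.213] shift [ 87.7 152.2 131.1]
```

View pics/i.png

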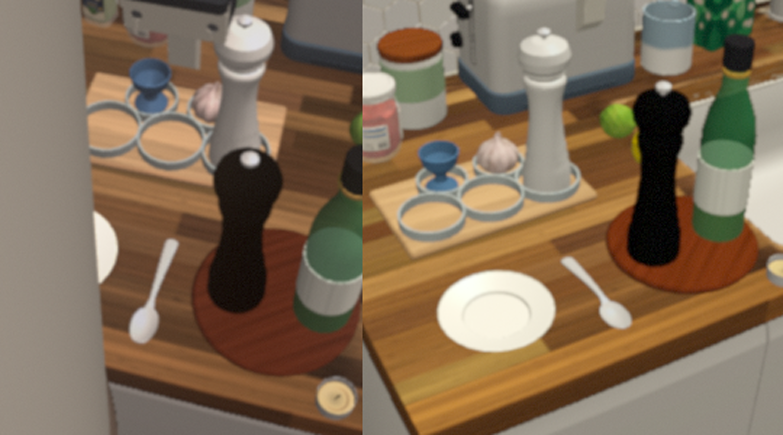

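Both stand upright. The egg cup's rim centre is at about (151,74) in the left half and (440,153) in the right half.

```bash
python3 -c "
from h import *
a=load('t6');b=load('s6')
print(w(a,(151/1.45+200,74/1.45+130),.067),w(b,((440-362.5)/1.45+190,153/1.45+120),.067))
print('saucer',w(b,((497-362.5)/1.45+190,311/1.45+120),.010))
s=load('s6');i=s['frame'][:,:,::-1];cv2.imwrite('pics/j.png',cv2.resize(np.hstack([i[200:300,220:320],a['frame'][160:260,245:345,::-1]]),None,fx=4,fy=4,interpolation=2))
"
```

```text
[0.6604553  0.12309808 0.067     ] [0.66049039 0.12591253 0.067     ]
saucer [0.44009288 0.15640803 0.01      ]
```

View pics/j.png

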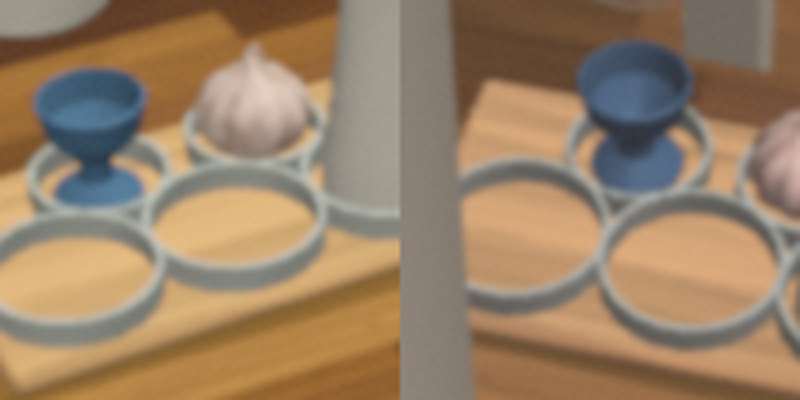

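```bash
python3 -c "
from h import *
go([.661,.1245,.12],.015)"
```

```text
rot [ 0.005 -0.003  0.009] shift [ 80.5 148.3 168.4]
```

Emit:
{"method": "apply_moves", "body": {
  "deltas": [
    [0,0,0,20,35,0,0],
    [0,0,0,40,75,0,0],
    [0,0,0,60,110,0,0],
    [0,0,0,80,140,20,0],
    [0,0,0,80,148,50,0],
    [0,0,0,80,148,85,0],
    [0,0,0,80,148,120,0],
    [0,0,0,80,148,150,0],
    [0,0,0,80,148,168,0],
    [0,0,0,80,148,168,0]
  ]
}}

```text
time: 14.45
tcp_pos: [0.6535, 0.116, 0.1146]
orientation: [0.701, 0.713, -0.003, -0.002]
contact_force: [0.1, 0.5, 0.5]
grip_width: 0.0918
finger_force: 0.0
```

```bash
python3 -c "
from h import *
o=robot.observe();print(o['tcp_pos'],o['contact_force'],o['qpos'].round(2));go([.661,.1245,.04],.015)
snap('side','s7')
i=cv2.imread('pics/s7.png')[110:300,170:420];cv2.imwrite('pics/k.png',cv2.resize(i,None,fx=2.5,fy=2.5))"
```

```text
[0.65350378 0.11595147 0.1145871 ] [0.12944411 0.47470006 0.54078262] [-0.25  0.61  0.04  1.61 -0.03  0.93 -0.17]
rot [-0.007  0.002  0.002] shift [ 8.5  8.1 74.5]
```

View pics/k.png

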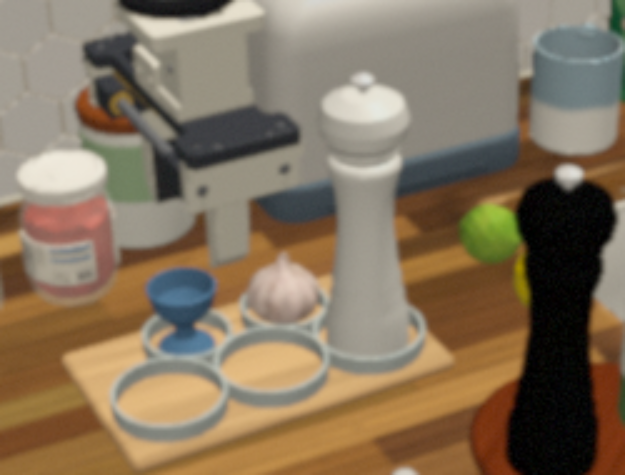

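The gripper is clear of the jars and right above the cup, though 8 mm short in x and y. I'll correct that and descend.

Emit:
{"method": "apply_moves", "body": {
  "deltas": [
    [0,0,0,8,8,0,0],
    [0,0,0,8,8,0,0],
    [0,0,0,8,8,20,0],
    [0,0,0,8,8,40,0],
    [0,0,0,8,8,60,0],
    [0,0,0,8,8,74,0],
    [0,0,0,8,8,74,0]
  ]
}}

```text
time: 15.2
tcp_pos: [0.6631, 0.125, 0.0425]
orientation: [0.701, 0.713, -0.001, -0.001]
contact_force: [-0.5, 0.3, -0.4]
grip_width: 0.0915
finger_force: 0.0
```

```bash
python3 -c "
from h import *
o=robot.observe();print(o['tcp_pos'],o['contact_force'],o['qpos'].round(2));go([.661,.1245,.04],.015)"
```

```text
[0.6631013  0.12499577 0.04251841] [-0.4605202   0.28331885 -0.35677901] [-0.25  0.72  0.04  1.61 -0.04  0.82 -0.18]
rot [-0.003  0.     0.002] shift [-0.5 -2.1  2.5]
```

Emit:
{"method": "apply_moves", "body": {
  "deltas": [
    [0,0,0,0,-2,2,0.2],
    [0,0,0,0,-2,2,1],
    [0,0,0,0,-2,2,1],
    [0,0,0,0,-2,2,1],
    [0,0,0,0,-2,2,1],
    [0,0,0,0,-2,2,1],
    [0,0,0,0,-2,2,1],
    [0,0,0,0,-2,2,1]
  ]
}}

```text
time: 16.0
tcp_pos: [0.6627, 0.1249, 0.0423]
orientation: [0.701, 0.713, 0.0, 0.0]
contact_force: [1.9, -0.0, 1.4]
grip_width: 0.0452
finger_force: 30.0
```

Emit:
{"method": "apply_moves", "body": {
  "deltas": [
    [0,0,0,0,0,-8,1],
    [0,0,0,0,0,-25,1],
    [0,0,0,0,0,-50,1],
    [0,0,0,0,-20,-70,1],
    [0,0,0,5,-50,-75,1],
    [0,0,0,12,-85,-75,1],
    [0,0,0,20,-120,-75,1],
    [0,0,0,28,-160,-75,1],
    [0,0,0,35,-195,-75,1],
    [0,0,0,35,-215,-75,1]
  ]
}}

```text
time: 17.0
tcp_pos: [0.4436, 0.1573, 0.118]
orientation: [0.7, 0.714, -0.0, -0.001]
contact_force: [0.7, 0.5, -0.5]
grip_width: 0.0455
finger_force: 30.0
```

Emit:
{"method": "apply_moves", "body": {
  "deltas": [
    [0,0,0,0,0,0,1],
    [0,0,0,0,0,15,1],
    [0,0,0,0,0,30,1],
    [0,0,0,0,0,45,1],
    [0,0,0,0,0,52,1],
    [0,0,0,0,0,52,1]
  ]
}}

```text
time: 17.6
tcp_pos: [0.447, 0.1559, 0.0647]
orientation: [0.701, 0.713, -0.0, -0.0]
contact_force: [-0.0, -0.3, -0.7]
grip_width: 0.0453
finger_force: 30.0
```

```bash
python3 -c "
from h import *
o=robot.observe();print(o['tcp_pos'],o['contact_force'],o['grip_width']);go([.4415,.157,.0333],.015)
snap('top','t8');snap('side','s8')
i=np.hstack([cv2.imread('pics/t8.png')[220:380,150:350],cv2.imread('pics/s8.png')[220:380,190:390]]);cv2.imwrite('pics/l.png',cv2.resize(i,None,fx=2,fy=2))"
```

```text
[0.44703541 0.15593914 0.06469763] [-0.02617686 -0.33669942 -0.68835627] 0.045323524945668346
rot [-0.001  0.     0.001] shift [ 1.2 -5.5 31.4]
```

View pics/l.png

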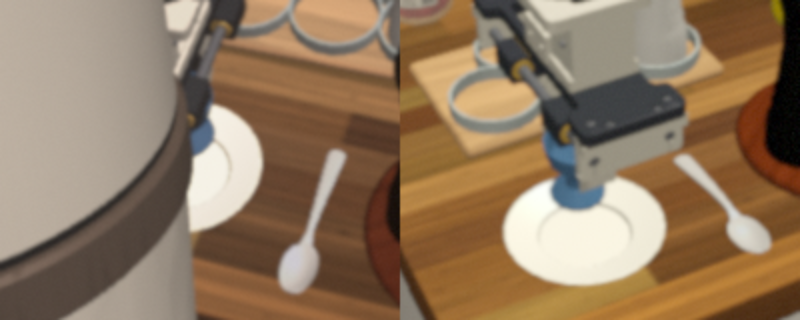

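The cup is held upright, its foot at about (578,193) in the right half, about 31 mm above the saucer.

```bash
python3 -c "
from h import *
b=load('s8');print(w(b,(279,316.5),.0364))"
```

```text
[0.45173331 0.15594609 0.0364    ]
```

Emit:
{"method": "apply_moves", "body": {
  "deltas": [
    [0,0,0,1,-5,10,1],
    [0,0,0,1,-5,18,1],
    [0,0,0,1,-5,24,1],
    [0,0,0,1,-5,28,1],
    [0,0,0,1,-5,30,1],
    [0,0,0,1,-5,31,1],
    [0,0,0,1,-5,31,1],
    [0,0,0,1,-5,31,1]
  ]
}}

```text
time: 18.5
tcp_pos: [0.4418, 0.1572, 0.0341]
orientation: [0.701, 0.713, 0.0, 0.0]
contact_force: [0.3, 0.1, -1.0]
grip_width: 0.0458
finger_force: 30.0
```

Emit:
{"method": "apply_moves", "body": {
  "deltas": [
    [0,0,0,0,-3,0,1],
    [0,0,0,0,-3,1,1],
    [0,0,0,0,-3,2,1],
    [0,0,0,0,-3,2,1],
    [0,0,0,0,-3,2,1]
  ]
}}

```text
time: 19.0
tcp_pos: [0.4386, 0.1575, 0.0328]
orientation: [0.701, 0.713, 0.0, -0.0]
contact_force: [-3.2, 0.5, 10.5]
grip_width: 0.0452
finger_force: 30.0
```

Contact made; release and retreat up.

Emit:
{"method": "apply_moves", "body": {
  "deltas": [
    [0,0,0,0,-3,-1,0.6],
    [0,0,0,0,-3,-1,0.2],
    [0,0,0,0,-3,-1,0],
    [0,0,0,0,-3,-1,0],
    [0,0,0,0,-3,-1,0],
    [0,0,0,0,-3,-25,0],
    [0,0,0,0,-3,-60,0],
    [0,0,0,0,-3,-100,0],
    [0,0,0,0,-3,-145,0],
    [0,0,0,0,-3,-190,0]
  ]
}}

```text
time: 20.0
tcp_pos: [0.4351, 0.1568, 0.2235]
orientation: [0.701, 0.713, -0.0, -0.0]
contact_force: [0.8, 1.1, -0.4]
grip_width: 0.0919
finger_force: 0.0
```

Emit:
{"method": "apply_moves", "body": {
  "deltas": [
    [0,0,0,-30,0,-30,0],
    [0,0,0,-65,0,-70,0],
    [0,0,0,-100,0,-80,0],
    [0,0,0,-135,0,-80,0],
    [0,0,0,-165,0,-80,0],
    [0,0,0,-165,0,-80,0]
  ]
}}

```text
time: 20.6
tcp_pos: [0.4382, -0.0126, 0.3022]
orientation: [0.704, 0.711, -0.0, 0.001]
contact_force: [0.9, 0.1, -0.2]
grip_width: 0.0921
finger_force: 0.0
```

```bash
python3 -c "
from h import *
o=robot.observe();print(o['tcp_pos'],o['contact_force'],o['time']);go([.4362,-.0294,.1783],.015)
snap('top','t9');snap('side','s9')
i=np.hstack([cv2.imread('pics/t9.png')[190:410,190:480],cv2.imread('pics/s9.png')[180:400,220:510]]);cv2.imwrite('pics/m.png',cv2.resize(i,(795,int(220*795/580))))"
```

```text
[ 0.43819383 -0.01255833  0.3022087 ] [ 0.86178463  0.12767741 -0.15707575] 20.6
rot [ 0.001  0.001 -0.005] shift [-16.7  -2.2 123.9]
```

View pics/m.png

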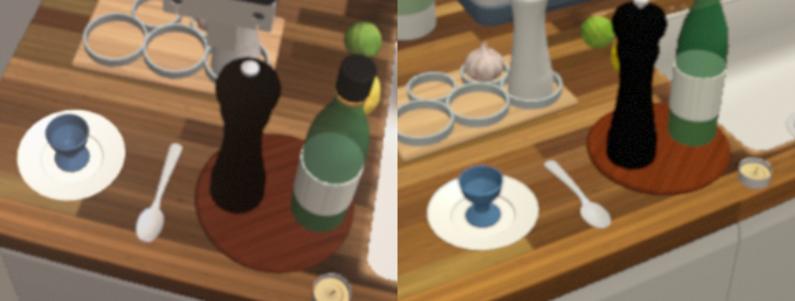

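The cup's foot, at (72,157) and (483,215), is concentric with the saucer's flat middle. I've used all 14 picture views, so from here I go by numbers. Now to regrip the mill.

Emit:
{"method": "apply_moves", "body": {
  "deltas": [
    [0,0,0,-17,-2,0,0],
    [0,0,0,-17,-2,0,0],
    [0,0,0,-17,-2,30,0],
    [0,0,0,-17,-2,60,0],
    [0,0,0,-17,-2,90,0],
    [0,0,0,-17,-2,115,0],
    [0,0,0,-17,-2,123,0],
    [0,0,0,-17,-2,123,0],
    [0,0,0,-17,-2,123,0]
  ]
}}

```text
time: 21.6
tcp_pos: [0.4375, -0.0244, 0.1798]
orientation: [0.701, 0.713, 0.0, 0.0]
contact_force: [1.0, -0.2, 0.2]
grip_width: 0.092
finger_force: 0.0
```

```bash
python3 -c "
from h import *
o=robot.observe();print(o['tcp_pos'],o['contact_force'],o['time']);go([.4362,-.0294,.1783],.015)"
```

```text
[ 0.43753531 -0.02437294  0.17979291] [ 1.0473705  -0.18673899  0.17585137] 21.6
rot [ 0.001 -0.     0.003] shift [-5.  -1.4  1.5]
```

Emit:
{"method": "apply_moves", "body": {
  "deltas": [
    [0,0,0,-5,-1,2,0],
    [0,0,0,-5,-1,2,0],
    [0,0,0,-5,-1,2,1],
    [0,0,0,-5,-1,2,1],
    [0,0,0,-5,-1,2,1],
    [0,0,0,-5,-1,2,1],
    [0,0,0,-5,-1,2,1],
    [0,0,0,-5,-1,2,1],
    [0,0,0,-5,-1,2,1]
  ]
}}

```text
time: 22.5
tcp_pos: [0.4361, -0.03, 0.177]
orientation: [0.701, 0.713, 0.0, 0.0]
contact_force: [1.7, 0.2, -0.7]
grip_width: 0.0562
finger_force: 30.0
```

```bash
python3 -c "
from h import *
o=robot.observe();print(o['tcp_pos'],o['contact_force'],o['grip_width'],o['finger_force'],o['time']);go([.4362,-.0294,.1783],.015)"
```

```text
[ 0.43605188 -0.02997556  0.17702332] [ 1.74691347  0.2124213  -0.67953219] 0.056213963806045035 30.000009890645742 22.5
rot [ 0.    -0.     0.002] shift [ 0.6  0.2 -1.3]
```

Emit:
{"method": "apply_moves", "body": {
  "deltas": [
    [0,0,0,0,0,-10,1],
    [0,0,0,0,0,-30,1],
    [0,0,0,0,0,-55,1],
    [0,0,0,5,0,-80,1],
    [0,0,0,25,10,-95,1],
    [0,0,0,50,20,-95,1],
    [0,0,0,75,30,-95,1],
    [0,0,0,105,40,-95,1],
    [0,0,0,135,50,-95,1],
    [0,0,0,160,60,-95,1]
  ]
}}

```text
time: 23.5
tcp_pos: [0.4927, 0.1327, 0.2721]
orientation: [0.701, 0.713, -0.0, -0.0]
contact_force: [0.8, -0.9, -3.1]
grip_width: 0.0565
finger_force: 30.0
```

```bash
python3 -c "
from h import *
o=robot.observe();print(o['tcp_pos'],o['contact_force'],o['grip_width'],o['finger_force'],o['time']);go([.6052,.161,.235],.015)"
```

```text
[0.4926778  0.13270039 0.27210417] [ 0.75224897 -0.8688943  -3.08411394] 0.05646279103695301 29.999229200184345 23.5
rot [-0.001 -0.     0.003] shift [ 26.3 113.1  37. ]
```

Emit:
{"method": "apply_moves", "body": {
  "deltas": [
    [0,0,0,8,15,0,1],
    [0,0,0,15,35,0,1],
    [0,0,0,21,60,0,1],
    [0,0,0,26,85,0,1],
    [0,0,0,26,105,10,1],
    [0,0,0,26,113,25,1],
    [0,0,0,26,113,37,1],
    [0,0,0,26,113,37,1],
    [0,0,0,26,113,37,1]
  ]
}}

```text
time: 24.4
tcp_pos: [0.6041, 0.1588, 0.2344]
orientation: [0.701, 0.713, -0.001, -0.001]
contact_force: [0.4, -0.4, -2.1]
grip_width: 0.056
finger_force: 30.0
```

```bash
python3 -c "
from h import *
o=robot.observe();print(o['tcp_pos'],o['contact_force'],o['time']);go([.6052,.161,.171],.015)
s=snap('side','s10')
"
```

```text
[0.60414909 0.15880578 0.23435926] [ 0.36566757 -0.35389663 -2.12746534] 24.4
rot [-0.002  0.     0.002] shift [ 2.2  1.2 63.4]
```

Emit:
{"method": "apply_moves", "body": {
  "deltas": [
    [0,0,0,2,1,10,1],
    [0,0,0,2,1,20,1],
    [0,0,0,2,1,30,1],
    [0,0,0,2,1,38,1],
    [0,0,0,2,1,44,1],
    [0,0,0,2,1,44,1],
    [0,0,0,2,1,44,1]
  ]
}}

```text
time: 25.15
tcp_pos: [0.6067, 0.1609, 0.1908]
orientation: [0.701, 0.713, -0.0, -0.0]
contact_force: [0.9, -0.2, -2.3]
grip_width: 0.0563
finger_force: 30.0
```

```bash
python3 -c "
from h import *
o=robot.observe();print(o['tcp_pos'],o['contact_force'],o['time']);go([.6052,.161,.171],.015)
"
```

```text
[0.60665482 0.16089234 0.1908404 ] [ 0.93156037 -0.20756735 -2.319554  ] 25.15
rot [-0.     0.     0.002] shift [ 0.1 -1.4 19.8]
```

Emit:
{"method": "apply_moves", "body": {
  "deltas": [
    [0,0,0,0,-1,4,1],
    [0,0,0,0,-1,8,1],
    [0,0,0,0,-1,12,1],
    [0,0,0,0,-1,15,1],
    [0,0,0,0,-1,17,1],
    [0,0,0,0,-1,18,1],
    [0,0,0,0,-1,19,1],
    [0,0,0,0,-1,19,1],
    [0,0,0,0,-1,19,1]
  ]
}}

```text
time: 26.05
tcp_pos: [0.6057, 0.161, 0.1721]
orientation: [0.701, 0.713, 0.0, 0.0]
contact_force: [0.8, 0.7, -3.0]
grip_width: 0.0559
finger_force: 30.0
```

Emit:
{"method": "apply_moves", "body": {
  "deltas": [
    [0,0,0,0,0,1,1],
    [0,0,0,0,0,1.5,1],
    [0,0,0,0,0,2,1],
    [0,0,0,0,0,2,1]
  ]
}}

```text
time: 26.45
tcp_pos: [0.606, 0.1613, 0.1708]
orientation: [0.701, 0.713, 0.001, 0.0]
contact_force: [-0.3, -0.6, 3.5]
grip_width: 0.0564
finger_force: 30.0
```

Down on the board; release, rise and return towards the bottle.

Emit:
{"method": "apply_moves", "body": {
  "deltas": [
    [0,0,0,0,0,0,0.5],
    [0,0,0,0,0,0,0],
    [0,0,0,0,0,0,0],
    [0,0,0,0,0,0,0],
    [0,0,0,0,0,-15,0],
    [0,0,0,0,0,-40,0],
    [0,0,0,0,0,-75,0],
    [0,0,0,0,0,-115,0],
    [0,0,0,-30,-20,-150,0],
    [0,0,0,-70,-45,-150,0]
  ]
}}

```text
time: 27.45
tcp_pos: [0.5648, 0.0924, 0.3265]
orientation: [0.699, 0.715, 0.005, 0.003]
contact_force: [0.4, -1.0, 0.4]
grip_width: 0.0914
finger_force: 0.0
```

Emit:
{"method": "apply_moves", "body": {
  "deltas": [
    [0,0,0,-45,-25,0,0],
    [0,0,0,-85,-50,0,0],
    [0,0,0,-125,-75,0,0],
    [0,0,0,-165,-100,0,0],
    [0,0,0,-190,-115,0,0.2],
    [0,0,0,-202,-121,0,0.3],
    [0,0,0,-202,-121,0,0.3],
    [0,0,0,-202,-121,0,0.3]
  ]
}}

```text
time: 28.25
tcp_pos: [0.4452, -0.1125, 0.3204]
orientation: [0.701, 0.714, 0.001, 0.0]
contact_force: [-0.7, -0.9, -0.1]
grip_width: 0.0661
finger_force: 0.0
```

```bash
python3 -c "
from h import *
o=robot.observe();print(o['tcp_pos'],o['contact_force'],o['time']);go([.4369,-.1147,.2324],.015)
a=snap('top','t11');b=snap('side','s11')
# compare with initial: dark region of black mill
for n,s,s0,r in(('top',a,load('top0'),(slice(120,235),slice(240,300))),('side',b,load('side0'),(slice(160,285),slice(205,260)))):
    for q in(s0,s):
        m=(q['frame'][r].max(2)<45); ys,xs=np.nonzero(m); print(n,m.sum(),xs.mean()+r[1].start,ys.mean()+r[0].start, [xs[abs(ys-k)<2].mean().round(1) for k in(25,60,95)])
"
```

```text
[ 0.44518037 -0.11249499  0.32036817] [-0.70255204 -0.90052344 -0.09188986] 28.25
rot [ 0.001 -0.001  0.003] shift [-2.1 -8.4 88. ]
top 2857 270.12530626531327 177.6688834441722 [np.float64(26.8), np.float64(30.5), np.float64(34.0)]
top 2831 269.8304486047333 177.42529141646062 [np.float64(26.3), np.float64(30.5), np.float64(33.0)]
side 3026 232.90680766688698 221.41176470588235 [np.float64(23.2), np.float64(27.8), np.float64(32.5)]
side 3004 232.4607190412783 221.63648468708388 [np.float64(22.8), np.float64(27.0), np.float64(32.2)]
```

The black mill is back within about 0.5 px of its start pose in both views. Now the bottle.

Emit:
{"method": "apply_moves", "body": {
  "deltas": [
    [0,0,0,-2,-8,0,0.3],
    [0,0,0,-2,-8,20,0.3],
    [0,0,0,-2,-8,45,0.3],
    [0,0,0,-2,-8,70,0.3],
    [0,0,0,-2,-8,87,0.3],
    [0,0,0,-2,-8,87,0.3],
    [0,0,0,-2,-8,87,0.3]
  ]
}}

```text
time: 29.05
tcp_pos: [0.4363, -0.1156, 0.2331]
orientation: [0.701, 0.713, -0.0, -0.0]
contact_force: [0.6, -0.1, 0.7]
grip_width: 0.064
finger_force: 0.0
```

```bash
python3 -c "
from h import *
o=robot.observe();print(o['tcp_pos'],o['contact_force'],o['time']);go([.4369,-.1147,.2324],.015)"
```

```text
[ 0.43629968 -0.11559749  0.23311976] [ 0.5605922  -0.08688956  0.6850854 ] 29.05
rot [-0.001  0.     0.003] shift [0.9 0.6 0.7]
```

Emit:
{"method": "apply_moves", "body": {
  "deltas": [
    [0,0,0,1,0,1,1],
    [0,0,0,1,0,1,1],
    [0,0,0,1,0,1,1],
    [0,0,0,1,0,1,1],
    [0,0,0,1,0,1,1],
    [0,0,0,1,0,1,1],
    [0,0,0,1,0,1,1]
  ]
}}

```text
time: 29.75
tcp_pos: [0.4367, -0.1151, 0.2323]
orientation: [0.701, 0.713, 0.0, 0.0]
contact_force: [1.0, 1.0, 1.4]
grip_width: 0.0302
finger_force: 30.0
```

Emit:
{"method": "apply_moves", "body": {
  "deltas": [
    [0,0,0,0,0,-10,1],
    [0,0,0,0,0,-30,1],
    [0,0,0,0,0,-55,1],
    [0,0,0,5,0,-75,1],
    [0,0,0,25,8,-85,1],
    [0,0,0,50,16,-85,1],
    [0,0,0,75,24,-85,1],
    [0,0,0,105,32,-85,1],
    [0,0,0,135,40,-85,1],
    [0,0,0,160,45,-85,1]
  ]
}}

```text
time: 30.75
tcp_pos: [0.4778, 0.0475, 0.3165]
orientation: [0.701, 0.713, -0.001, -0.001]
contact_force: [0.4, 0.6, -4.8]
grip_width: 0.0306
finger_force: 30.0
```

```bash
python3 -c "
from h import *
o=robot.observe();print(o['tcp_pos'],o['contact_force'],o['grip_width'],o['finger_force'],o['time']);go([.6065,.088,.30],.015)"
```

```text
[0.47783191 0.04748995 0.3164509 ] [ 0.43992191  0.64551267 -4.82923395] 0.030611710433568515 29.991397261619568 30.75
rot [-0.002 -0.     0.003] shift [ 38.2 129.4  16.2]
```

Emit:
{"method": "apply_moves", "body": {
  "deltas": [
    [0,0,0,15,10,0,1],
    [0,0,0,30,20,0,1],
    [0,0,0,38,35,0,1],
    [0,0,0,38,60,0,1],
    [0,0,0,38,85,0,1],
    [0,0,0,38,110,0,1],
    [0,0,0,38,125,8,1],
    [0,0,0,38,129,16,1],
    [0,0,0,38,129,16,1],
    [0,0,0,38,129,16,1]
  ]
}}

```text
time: 31.75
tcp_pos: [0.6058, 0.0855, 0.3002]
orientation: [0.701, 0.713, -0.001, -0.001]
contact_force: [0.2, 0.2, -4.6]
grip_width: 0.0302
finger_force: 30.0
```

```bash
python3 -c "
from h import *
o=robot.observe();print(o['tcp_pos'],o['contact_force'],o['time']);go([.6065,.088,.2264],.015)"
```

```text
[0.60580592 0.0855423  0.30018813] [ 0.15462504  0.2043247  -4.59427635] 31.75
rot [-0.002  0.     0.002] shift [ 2.5  0.9 73.8]
```

Emit:
{"method": "apply_moves", "body": {
  "deltas": [
    [0,0,0,2,1,10,1],
    [0,0,0,2,1,22,1],
    [0,0,0,2,1,34,1],
    [0,0,0,2,1,44,1],
    [0,0,0,2,1,52,1],
    [0,0,0,2,1,54,1],
    [0,0,0,2,1,54,1],
    [0,0,0,2,1,54,1]
  ]
}}

```text
time: 32.55
tcp_pos: [0.6082, 0.088, 0.2474]
orientation: [0.701, 0.713, 0.0, 0.0]
contact_force: [0.7, -0.2, -3.6]
grip_width: 0.0301
finger_force: 30.0
```

```bash
python3 -c "
from h import *
o=robot.observe();print(o['tcp_pos'],o['contact_force'],o['time']);go([.6065,.088,.2264],.015)"
```

```text
[0.60822996 0.08800031 0.24739464] [ 0.66780212 -0.16109235 -3.59931033] 32.55
rot [ 0.001 -0.     0.002] shift [ 0.  -1.7 21. ]
```

Emit:
{"method": "apply_moves", "body": {
  "deltas": [
    [0,0,0,0,-2,4,1],
    [0,0,0,0,-2,8,1],
    [0,0,0,0,-2,12,1],
    [0,0,0,0,-2,15,1],
    [0,0,0,0,-2,18,1],
    [0,0,0,0,-2,20,1],
    [0,0,0,0,-2,21,1],
    [0,0,0,0,-2,21,1],
    [0,0,0,0,-2,21,1]
  ]
}}

```text
time: 33.45
tcp_pos: [0.6059, 0.0879, 0.2262]
orientation: [0.701, 0.713, 0.0, 0.0]
contact_force: [0.2, 0.2, -4.1]
grip_width: 0.0301
finger_force: 30.0
```

Emit:
{"method": "apply_moves", "body": {
  "deltas": [
    [0,0,0,0,0,1,1],
    [0,0,0,0,0,2,1],
    [0,0,0,0,0,2,1],
    [0,0,0,0,0,2,1]
  ]
}}

```text
time: 33.85
tcp_pos: [0.6066, 0.088, 0.226]
orientation: [0.701, 0.713, 0.001, 0.001]
contact_force: [-2.0, -0.6, 7.2]
grip_width: 0.03
finger_force: 30.0
```

Down; release, rise and move clear.

Emit:
{"method": "apply_moves", "body": {
  "deltas": [
    [0,0,0,0,0,0,0.8],
    [0,0,0,0,0,0,0.5],
    [0,0,0,0,0,0,0.3],
    [0,0,0,0,0,0,0.3],
    [0,0,0,0,0,-15,0.3],
    [0,0,0,0,0,-40,0.3],
    [0,0,0,0,0,-75,0.3],
    [0,0,0,0,-20,-90,0.3],
    [0,0,0,0,-60,-90,0.3],
    [0,0,0,-30,-100,-90,0.3]
  ]
}}

```text
time: 34.85
tcp_pos: [0.506, 0.0604, 0.3154]
orientation: [0.699, 0.715, 0.002, -0.0]
contact_force: [0.1, -1.1, 1.0]
grip_width: 0.0643
finger_force: 0.0
```

Emit:
{"method": "apply_moves", "body": {
  "deltas": [
    [0,0,0,-45,-20,0,0.3],
    [0,0,0,-90,-20,0,0.3],
    [0,0,0,-130,-20,0,0.3],
    [0,0,0,-150,-20,0,0.3],
    [0,0,0,-150,-20,0,0.3],
    [0,0,0,-150,-20,0,0.3],
    [0,0,0,-150,-20,0,0.3]
  ]
}}

```text
time: 35.55
tcp_pos: [0.4892, -0.0926, 0.3143]
orientation: [0.7, 0.714, 0.0, -0.0]
contact_force: [0.6, -0.3, -0.9]
grip_width: 0.0647
finger_force: 0.0
```

```bash
python3 -c "
from h import *
o=robot.observe();print(o['tcp_pos'],o['contact_force'],o['time'])
a=snap('top','t12');b=snap('side','s12')
r=(slice(200,300),slice(290,330))
# shift between start and now, per object window, by phase correlation
def sh(s,s0,r):
    g=[cv2.cvtColor(q['frame'],cv2.COLOR_RGB2GRAY).astype(np.float32)[r] for q in(s0,s)]
    (d,c)=cv2.phaseCorrelate(*g,cv2.createHanningWindow(g[0].shape[::-1],cv2.CV_32F)); return np.round(d,2),round(c,2),abs(g[0]-g[1]).mean().round(1)
for n,u,v,u2,v2 in(('mill',240,300,120,235),('cap',300,336,110,155),('label',295,342,170,240),('white',340,392,135,255)): print('top',n,sh(a,load('top0'),(slice(u2,v2),slice(u,v))))
for n,u,v,u2,v2 in(('mill',205,255,155,285),('cap',256,292,128,165),('label',250,302,195,272),('white',295,342,135,260)): print('side',n,sh(b,load('side0'),(slice(u2,v2),slice(u,v))))
"
```

```text
[ 0.48922554 -0.09256051  0.31433453] [ 0.64593017 -0.33142488 -0.86930654] 35.55
top mill (array([-0.1 , -0.11]), 0.78, np.float32(26.1))
top cap (array([-0.68,  1.41]), 1.02, np.float32(2.3))
top label (array([-0.14,  1.45]), 0.87, np.float32(7.6))
top white (array([-0.3 ,  0.24]), 0.92, np.float32(6.0))
side mill (array([-0.44,  0.8 ]), 1.03, np.float32(5.8))
side cap (array([0.82, 0.4 ]), 1.04, np.float32(5.1))
side label (array([0.44, 0.43]), 0.88, np.float32(4.5))
side white (array([-0.  ,  0.74]), 0.93, np.float32(1.4))
```

```bash
python3 -c "
from h import *
print(robot.sign_off())"
```

```text
the job is handed in; nothing more can be done
None
```

I handed the job in at about 36 s: the egg cup stands in the middle of the saucer, and the black mill and oil bottle are back in their own rings, within about 3 mm of where they started by camera comparison; the verdict itself was not reported.

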